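# Tare the balance at its touch-free sensor

### The job

Tare the balance with its empty beaker on the pan, using the fingertips only: push the glass lid of the draught shield fully shut by its black bar handle, then point with the fingertips at the black window of the green-ringed touch-free sensor from two to three centimetres above its centre, and stay there for two full seconds without touching it. Then push the lid fully open again, so that the sample can be added, and leave the hand clear. Push gently and grip nothing, point at the green-ringed sensor only while the lid is shut, never point at the orange-ringed one (it would print), touch or shift neither sensor, and leave the beaker, the sample bottle and the tweezers where they are.

Things in the scene. Friction and masses are not known exactly. Their poses are not given: they have to be found in the camera images.
- balance: White balance with a glass draught shield, standing firm. Origin at worktop level; x points from its front (sloping display, nearest the robot) to its rear, z up. It spans x -150 to +175 mm, y -100 to +100 mm. The display part (up to x = -82) is 65 mm high; the glass box (to x = +75) and the white rear column (to +173) are 176 mm high. The lid slides along x between rails on the box's sides.
- lid (a joint): Sliding glass lid of the draught shield, m: 0 = fully shut (at the front stop), grows as the lid slides to the rear along the balance's +x, 0.110 = fully open (at the rear stop). It starts partly open. It slides with about 2 N of friction, has no spring and stays where it is left. Keep the push well under 25 N, also at the stops.
- lid_handle (a point): Centre of the top of the lid's black bar handle, 201 mm above the worktop. The bar is 100 mm long (balance y), 12 mm thick (balance x) and stands 26 mm above the pane; a black strip at its foot (8 mm to either side in x) is 4 mm above the pane. At balance x = -77 mm when shut, +33 mm when open, y = 0. Push its rear face to the front to shut, its front face to the rear to open.
- green_sensor: Loose flat white sensor box of 0.12 kg, 64 x 90 mm and 25 mm high, with a green ring (49 mm across) round a black window on its top: the touch-free tare sensor. Origin: centre of its underside, z up.
- green_window (a point): Centre of the black window (33 mm across) of the green-ringed sensor, 25 mm above the worktop, z up. Point at it with the tool point (the TCP, 19 mm behind the tips of the shut fingers) within 18 mm of the window's centre sideways and 24 to 65 mm above it.
- orange_sensor: The same sensor box with an orange ring: prints the reading. Not to be used. Which sensor stands left and which right of the balance varies.
- orange_window (a point): Centre of the black window of the orange-ringed sensor, 25 mm above the worktop.
- beaker: Small loose glass beaker, 50 mm across and 60 mm high, standing inside the glass box on the pan (its underside 66 mm above the worktop, its rim 126 mm). Origin: centre of its underside.
- sample_bottle: White screw-cap sample bottle with a blue stripe, 41 mm across, 74 mm high, loose, standing right of the balance. Origin: centre of its underside.
- tweezers: Steel tweezers, 131 mm long, loose, lying in front of the balance. Origin: centre of the underside.

How it is judged:
By the outcome, as a careful person would: the job done as asked, in the order asked, and still so for the second after the job is handed in, with the robot touching nothing.
It also fails if it takes over 70 s, if anything falls off the work surface, if the arm or the gripper's body presses on something with over 40 N, if the wrist force passes 120 N, or if a joint passes its speed limit or range.

### The arm

A 7-joint arm with a two-finger parallel gripper is mounted at the origin on a cart in front of the work surface, level with it; the furniture and walls round the work are solid. World frame = base frame: x ahead of the robot, y to its left, z up, the work surface at z = 0. Lengths are in m, angles in rad, forces in N, time in s.
With the tool pointing down it reaches from about 0.425 to 0.925 m from the base axis. Payload 6.8 kg.
Tool frame: the origin (TCP) lies between the finger pads, 19 mm behind the fingertips; this is the grasp point; z points along the fingers, y is the line along which they close (so a half turn about z gives the same grasp; the last joint's range is limited). The gripper opens to 85 mm and grips with 20 to 120 N. Pads are 22 mm wide; open, the fingers measure 114 mm over their backs; the gripper's body (76 mm by 85 mm) begins 54 mm behind the grasp point. The pads swing forward as they close: fully open they stand 13 mm farther back than shut.
Start: joints at [1.164, 0.477, 0.022, 1.555, -0.011, 1.109, -0.083], TCP at [0.199, -0.645, 0.25] pointing down, gripper open.
Joint ranges: [-2.96, 2.96], [-0.34, 2.1], [-1.41, 1.46], [0.24, 2.44], [-1.37, 4.51], [0.17, 1.92], [-2.96, 2.96]. Speed limits (rad/s): [2.39, 2.39, 3.14, 3.14, 3.14, 3.14, 3.14].

### API

Orientations are given as a unit quaternion [w, x, y, z].
In Python, from station import bot gives the robot as it stands.
- The arm moves only by the shell command python3 nudge.py FILE [FORCE], which reads ROWS from the file FILE. ROWS is a JSON list that holds a single list of rows (three levels of brackets), with 1 to 20 rows, each of 5 numbers: dx, dy, dz in m, then a turn about the tool's z in rad, then the opening from 0.0 (shut) to 1.0 (fully open); each row shifts and turns the commanded pose from where the row before left it, along the tool's axes as they then stand; what a row does not reach is not made up. A row lasts 1/10 s, in which the tool goes at most 0.05 m and 0.15 rad, less where a joint would pass 70% of its speed; a pose out of reach is approached as far as the arm can. The fingers move at their own pace and stop on an object; FORCE is the grip in N (left out, the last holds). Time passes only in rows, so rows that do not move let the fingers close. It prints the time, the measured TCP pose, the force, the opening and the grip force at its end. Input that does not fit is refused with a message, and nothing moves.
- bot.get_obs(): the state, without advancing time (a new reading comes with each control period).
- bot.read_camera(name): name is "scene" or "top" or "wrist"; returns the picture (400x640x3 uint8, blue, green, red); there is no depth.
- bot.camera_info(name): a dict with "vertical_fov" (degrees; the focal length in pixels is half the picture's height over the tangent of half this angle, whatever the lens; pixels are square), "cx", "cy" (the principal point, pixels), "k1" (the pictures are not rectified: a ray, as slopes to the right and down, at radius r is drawn at 1 + k1 r^2 times it, then the intrinsics apply), "view" (4x4, takes a point from world to camera coordinates); the wrist camera has in their place "hand_eye" (4x4, takes a point from camera to tool coordinates, whose origin is the TCP and whose axes are the flange's). Camera axes: x right, y up, looking along -z (the intrinsics and any distortion apply to the point x, -y, -z); pixel columns grow to the right and rows downward; lengths in m; the calibration is good to about 2 mm. A picture is of the moment at which its call begins: read the wrist's pose just before it. camera_info takes no time and is no camera call.
- bot.hand_in(): hands the job in; it is judged then, once.
The state is a dict: "t": time; "q": joint angles; "joint_vel": joint speeds; "joint_torque": joint torques, N m; "eef_pos": TCP position; "tool_rot": TCP orientation; "contact_force": force on the tool from outside, world axes, zero at the start; "torque": the same for the moment, N m; "gripper_width": opening from 0.0 (shut) to 1.0 (fully open); "grasp_force": force on a finger pad.
Only numpy, scipy, OpenCV 4.12 (cv2) and the standard library are available. Lean on these libraries where they do the work, as an engineer would, in place of code of your own. Each camera call takes 0.05 s, during which the arm holds its last target. There are 200 camera calls.

## Working session

There is one attempt and no reset: what is moved stays moved. The work goes in short steps, Python scripts to look and compute and a shell command to move; the robot and the scene stay as the last step left them, time stands still between calls to the robot, and variables do not carry over. Pictures are saved under pics/ and viewed, at most 10 in all, crops included, and the job is handed in when it is done.

```bash
ls; mkdir -p pics; python3 - <<'E'
from station import bot
import cv2,numpy as np
o=bot.get_obs();print({k:np.round(v,3).tolist() for k,v in o.items()})
for n in("scene","top"):
    cv2.imwrite(f"pics/{n}0.png",bot.read_camera(n));c=bot.camera_info(n);print(n,{k:np.round(v,4).tolist() for k,v in c.items()})
print(bot.camera_info("wrist"))
E
```

```text
nudge.py
pics
station.py
{'t': 0.0, 'q': [1.164, 0.478, 0.022, 1.556, -0.012, 1.109, -0.083], 'joint_vel': [-0.001, -0.0, -0.0, -0.003, 0.001, -0.001, 0.001], 'joint_torque': [-0.0, -59.645, 1.608, -28.12, 0.013, 0.01, -0.0], 'eef_pos': [0.199, -0.645, 0.249], 'tool_rot': [-0.001, 0.989, 0.149, -0.0], 'contact_force': [0.112, 0.44, 0.413], 'torque': [0.017, -0.017, 0.029], 'grasp_force': 0.0, 'gripper_width': 0.999}
scene {'vertical_fov': 47.6588, 'cx': 319.6223, 'cy': 197.6786, 'k1': -0.044, 'view': [[-0.7177, -0.6963, 0.0077, 0.4274], [0.5915, -0.6038, 0.5343, -0.3511], [-0.3674, 0.3881, 0.8452, -1.1879], [0.0, 0.0, 0.0, 1.0]]}
top {'vertical_fov': 49.1501, 'cx': 304.8579, 'cy': 200.4558, 'k1': -0.082, 'view': [[-0.0074, -0.9998, -0.0202, 0.0885], [0.9964, -0.0091, 0.0846, -0.5055], [-0.0847, -0.0195, 0.9962, -1.4338], [0.0, 0.0, 0.0, 1.0]]}
{'vertical_fov': 64.79721762960784, 'cx': 317.3516010344997, 'cy': 200.81816916141548, 'k1': -0.04072405903438159, 'hand_eye': array([[ 6.12496379e-04,  9.60992216e-01,  2.76574739e-01,
         7.05732357e-02],
       [ 9.99999611e-01, -4.13122585e-04, -7.79133167e-04,
         3.35199686e-05],
       [-6.34481638e-04,  2.76575108e-01, -9.60992095e-01,
        -1.24902428e-01],
       [ 0.00000000e+00,  0.00000000e+00,  0.00000000e+00,
         1.00000000e+00]])}
```

View pics/scene0.png

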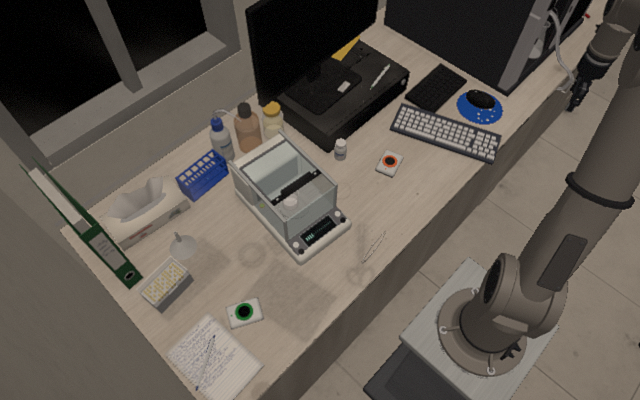

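View pics/top0.png

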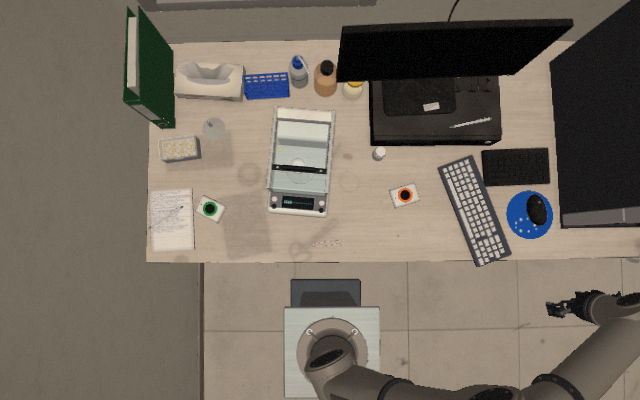

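The green sensor is left of the balance at about (209,209) in the top view, and the orange one is right of it at (404,196). The lid's handle runs along (273..327,168) in the top view and (275,197)-(320,175) in the scene view.

```bash
cat > h.py <<'E'
import cv2,numpy as np
from station import bot
def K(c): 
    f=200/np.tan(np.radians(c["vertical_fov"]/2)); return np.array([[f,0,c["cx"]],[0,f,c["cy"]],[0,0,1]])
def ray(c,uv,V=None):
    n=cv2.undistortPoints(np.array([[uv]],float),K(c),np.array([c["k1"],0,0,0]))[0,0]
    M=np.linalg.inv(c["view"] if V is None else V); d=M[:3,:3]@[n[0],-n[1],-1]; return M[:3,3],d/np.linalg.norm(d)
def plane(r,z): return r[0]+r[1]*(z-r[0][2])/r[1][2]
def tri(rs):
    A=sum(np.eye(3)-np.outer(d,d) for _,d in rs); b=sum((np.eye(3)-np.outer(d,d))@o for o,d in rs); return np.linalg.solve(A,b)
def wristV(o):
    from scipy.spatial.transform import Rotation as R
    T=np.eye(4);T[:3,:3]=R.from_quat(np.roll(o["tool_rot"],-1)).as_matrix();T[:3,3]=o["eef_pos"]
    return np.linalg.inv(T@bot.camera_info("wrist")["hand_eye"])
def blob(m,box):
    x0,y0,x1,y1=box; z=np.zeros_like(m);z[y0:y1,x0:x1]=m[y0:y1,x0:x1]
    n,l,s,c=cv2.connectedComponentsWithStats(z); i=1+np.argmax(s[1:,4]); cn=cv2.findContours((l==i).astype(np.uint8),0,2)[0][0]
    return c[i],s[i],cn
E
python3 - <<'E'
from h import *
T,S=cv2.imread("pics/top0.png"),cv2.imread("pics/scene0.png")
ct,cs=bot.camera_info("top"),bot.camera_info("scene")
def ring(im,lo,hi,box): return blob(cv2.inRange(cv2.cvtColor(im,40),lo,hi),box)
for nm,lo,hi,bt,bs in(("green",(45,100,40),(85,255,255),(190,190,230,230),(220,290,270,335)),("orange",(3,130,100),(20,255,255),(385,180,425,212),(370,140,410,180))):
    e=[]
    for im,b in((T,bt),(S,bs)):
        c,s,cn=ring(im,lo,hi,b); e.append(np.mean(cv2.minEnclosingCircle(cn)[0:1],0)); print(nm,c,s)
    r=[ray(ct,e[0]),ray(cs,e[1])]; print(nm,"tri",tri(r),"planes",plane(r[0],.025),plane(r[1],.025))
for im,b in((T,(262,155,338,182)),(S,(265,165,330,212))):
    c,s,cn=blob((im.max(2)<45).astype(np.uint8),b);print("bar",c,s,cv2.boxPoints(cv2.minAreaRect(cn)).tolist())
bt=(cv2.resize(T[95:225,255:350],None,fx=6,fy=4.5,interpolation=2)); bs=cv2.resize(S[125:265,220:360],None,fx=4,fy=4,interpolation=2)
cv2.imwrite("pics/crop.png",np.hstack([cv2.resize(bt[:, :],(400,560)),cv2.resize(bs,(400,560))]))
E
```

```text
green [209.49425287 208.37931034] [203 202  14  14  87]
green [243.91338583 311.33070866] [236 303  17  17 127]
green tri [0.48269607 0.40479087 0.01833177] planes [0.48222106 0.40317738 0.025     ] [0.48040801 0.40561099 0.025     ]
orange [404.68131868 194.43956044] [398 188  15  14  91]
orange [389.31428571 161.22857143] [383 156  14  11  70]
orange tri [ 0.52317825 -0.24903937  0.02106034] planes [ 0.52280457 -0.24820757  0.025     ] [ 0.5216687  -0.24635896  0.025     ]
bar [296.27027027 168.36036036] [272 165  48   8 222] [[271.9310302734375, 168.82760620117188], [272.35174560546875, 163.77932739257812], [319.1103515625, 167.67587280273438], [318.68963623046875, 172.72415161132812]]
bar [295.54189944 185.84916201] [271 170  50  35 358] [[268.92840576171875, 198.98672485351562], [316.2069091796875, 166.48275756835938], [320.58355712890625, 172.84881591796875], [273.3050537109375, 205.352783203125]]
```

View pics/crop.png

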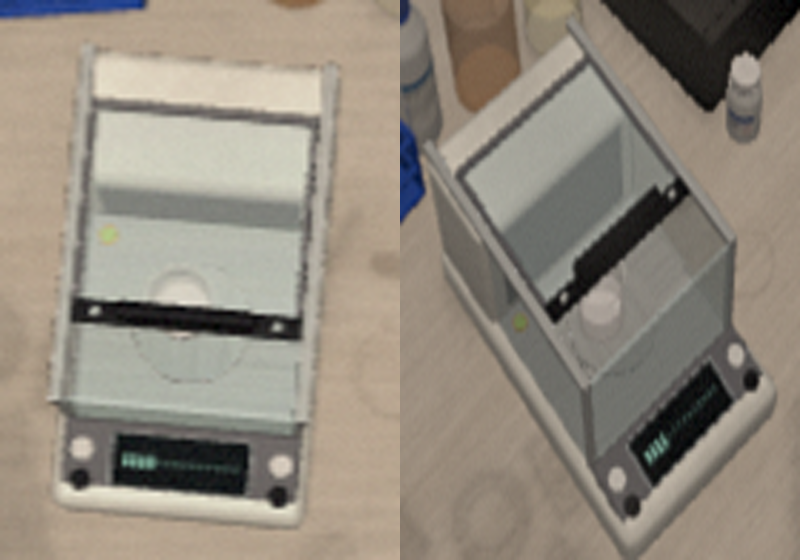

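The crop shows the black bar in the middle of a full-width foot strip with a white screw at each end. The strip ends are at about (272.3,167.0) and (326.7,171.1) in the top view, and (270.7,202.5) and (321.5,171.2) in the scene view.

```bash
python3 - <<'E'
from h import *
ct,cs=bot.camera_info("top"),bot.camera_info("scene")
P=[]
for a,b in(((272.3,167.0),(270.7,202.5)),((326.7,171.1),(321.5,171.2))):
    r=[ray(ct,a),ray(cs,b)];p=tri(r);P.append(plane(r[0],.179));print(p,plane(r[0],.179),plane(r[1],.179))
d=P[1]-P[0];print("len",np.linalg.norm(d),"yaw",np.arctan2(d[0],-d[1]),"mid",(P[0]+P[1])/2)
# rail edges, top view: outer left rail, right rail top (z .176)
f=lambda x,y:(255+x/4.2105,95+y/4.3077)
for a,b in(((87,48),(55,402)),((335,65),(303,425))):
    A,B=[plane(ray(ct,f(*p)),.176) for p in(a,b)];e=A-B;print("rail",A,B,np.linalg.norm(e),"yaw",np.arctan2(e[1],e[0]))
E
```

```text
[0.59745966 0.18031992 0.17473345] [0.59434269 0.17806202 0.179     ] [0.59787547 0.18345922 0.179     ]
[0.5798306  0.01374937 0.16883151] [0.58020696 0.01535583 0.179     ] [0.57283454 0.01790842 0.179     ]
len 0.16331907803689355 yaw -0.08666132413107362 mid [0.58727482 0.09670892 0.179     ]
rail [0.78254243 0.16820207 0.176     ] [0.53052101 0.19107923 0.176     ] 0.2530576176911634 yaw -0.09052655282045431
rail [ 0.76776219 -0.01099523  0.176     ] [0.51281195 0.01528834 0.176     ] 0.2563014836252854 yaw -0.10272999242630362
```

```bash
echo '[[[0,0,-0.03,0.1,0],[0,0,-0.03,0.1,0],[0,0,-0.02,0.1,0],[0,0,0,0.094,0],[0.01,-0.04,0,0,0],[0.02,-0.04,0,0,0],[0.02,-0.04,0,0,0],[0.02,-0.04,0,0,0],[0.02,-0.04,0,0,0],[0.02,-0.04,0,0,0],[0.02,-0.04,0,0,0],[0.02,-0.04,0,0,0],[0.02,-0.04,0,0,0],[0.02,-0.04,0,0,0]]]' > mv.in && python3 nudge.py mv.in
```

```text
t: 1.5
eef_pos: [0.4263, -0.2632, 0.3298]
tool_rot: [-0.0, 0.999, -0.048, -0.0]
contact_force: [1.1, 0.7, 0.1]
gripper_width: -0.004
grasp_force: 0.0
```

```bash
echo '[[[0.015,-0.04,0,0,0],[0.015,-0.04,0,0,0],[0.015,-0.04,0,0,0],[0.015,-0.04,0,0,0],[0.015,-0.04,0,0,0],[0.015,-0.04,0,0,0],[0.015,-0.04,0,0,0],[0.015,-0.04,0,0,0],[0.015,-0.035,0,0,0],[0,-0.02,0,0,0],[0,0,0,0,0],[0,0,0,0,0]]]' > mv.in && python3 nudge.py mv.in
python3 - <<'E'
from h import *
o=bot.get_obs();np.save("o1.npy",o,allow_pickle=True);im=bot.read_camera("wrist");cv2.imwrite("pics/w1.png",im)
E
```

```text
t: 2.7
eef_pos: [0.5956, 0.0951, 0.3295]
tool_rot: [0.0, 0.999, -0.047, -0.001]
contact_force: [0.1, -0.4, -1.0]
gripper_width: 0.003
grasp_force: 0.0
```

View pics/w1.png

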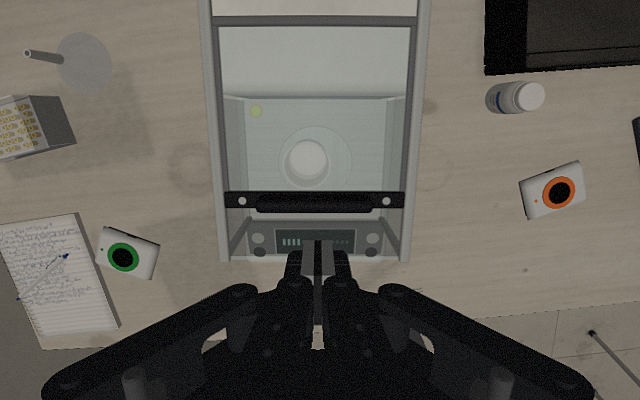

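The wrist view shows the foot strip along x 224–404 px with screws at (242,201) and (386,201). The bar spans 256–372 px down to row 213, and the green window is at (123,257). The balance rails run nearly parallel to the tool's x.

```bash
python3 - <<'E'
from h import *
o=np.load("o1.npy",allow_pickle=True).item();c=bot.camera_info("wrist");V=wristV(o);im=cv2.imread("pics/w1.png")
T=np.linalg.inv(V)@np.linalg.inv(c["hand_eye"])
def show(n,uv,z): p=plane(ray(c,uv,V),z);print(n,uv,"world",p.round(4),"tool",(np.linalg.inv(T)@np.r_[p,1])[:3].round(4));return p
a=show("scrL",(242,201),.179);b=show("scrR",(386,201),.179);d=b-a;print("bar yaw",np.arctan2(d[0],-d[1]))
show("barL",(256,212.5),.201);show("barR",(372,212.5),.201);show("bar top front",(314,213),.201)
show("strip rear",(314,191.5),.179)
for l,r in(((211,20),(223,255)),((419,20),(406,255))):
    A,B=show("rail",l,.176),show("rail",r,.176);e=A-B;print("yaw",np.arctan2(e[1],e[0]))
hsv=cv2.cvtColor(im,40);S=cv2.imread("pics/scene0.png");Tm=cv2.imread("pics/top0.png")
for nm,lo,hi,bx in(("green",(45,100,40),(85,255,255),(90,230,165,285)),("orange",(3,130,100),(20,255,255),(515,160,590,220))):
    cc,s,cn=blob(cv2.inRange(hsv,lo,hi),bx);e=cv2.minEnclosingCircle(cn)[0];show(nm,e,.025)
    q={"green":((209.5,208.4),(243.9,311.3)),"orange":((404.7,194.4),(389.5,161.1))}[nm]
    print(nm,"tri",tri([ray(c,e,V),ray(bot.camera_info("top"),q[0]),ray(bot.camera_info("scene"),q[1])]))
print("bar profile x=314",im[180:225,314].max(1).tolist())
E
```

```text
scrL (242, 201) world [0.5932 0.1641 0.179 ] tool [-0.0088 -0.0685  0.1504]
scrR (386, 201) world [0.5808 0.0335 0.179 ] tool [-0.0088  0.0627  0.1505]
bar yaw -0.09454988580449351
barL (256, 212.5) world [0.5878 0.1478 0.201 ] tool [-0.0126 -0.0519  0.1284]
barR (372, 212.5) world [0.5786 0.0501 0.201 ] tool [-0.0126  0.0464  0.1285]
bar top front (314, 213) world [0.5828 0.099  0.201 ] tool [-0.013  -0.0028  0.1285]
strip rear (314, 191.5) world [0.5959 0.0979 0.179 ] tool [ 1.000e-04 -2.900e-03  1.505e-01]
rail (211, 20) world [0.7441 0.1664 0.176 ] tool [ 0.1412 -0.0852  0.1533]
rail (223, 255) world [0.5401 0.1922 0.176 ] tool [-0.0643 -0.0915  0.1534]
yaw -0.12554064572975893
rail (419, 20) world [7.285e-01 5.000e-04 1.760e-01] tool [0.1414 0.0815 0.1534]
rail (406, 255) world [0.5233 0.0152 0.176 ] tool [-0.0643  0.0863  0.1536]
yaw -0.0711877741594558
green (122.44117736816406, 256.6764831542969) world [0.4826 0.4029 0.025 ] tool [-0.1413 -0.296   0.3043]
green tri [0.48158282 0.40477786 0.02185976]
orange (558.2142944335938, 191.7857208251953) world [ 0.5233 -0.2479  0.025 ] tool [-0.0393  0.348   0.3048]
orange tri [ 0.5225964  -0.24878502  0.02141648]
bar profile x=314 [142, 137, 137, 139, 143, 145, 150, 150, 146, 154, 117, 48, 15, 16, 27, 19, 14, 7, 26, 7, 0, 9, 10, 25, 29, 29, 23, 26, 13, 28, 11, 22, 0, 124, 138, 136, 133, 136, 121, 111, 90, 75, 75, 75, 80]
```

```bash
echo '[[[0.03,-0.003,0,0,0],[0,0,0.03,0,0],[0,0,0.03,0,0],[0,0,0.03,0,0],[0,0,0.02,0,0],[0,0,0.012,0,0],[0,0,0,0,0],[0,0,0,0,0]]]' > mv.in && python3 nudge.py mv.in
python3 - <<'E'
from h import *
cv2.imwrite("pics/w2.png",bot.read_camera("wrist"))
E
```

```text
t: 3.55
eef_pos: [0.6266, 0.095, 0.209]
tool_rot: [-0.0, 0.999, -0.048, 0.001]
contact_force: [0.4, 0.9, -0.6]
gripper_width: -0.004
grasp_force: 0.0
```

View pics/w2.png

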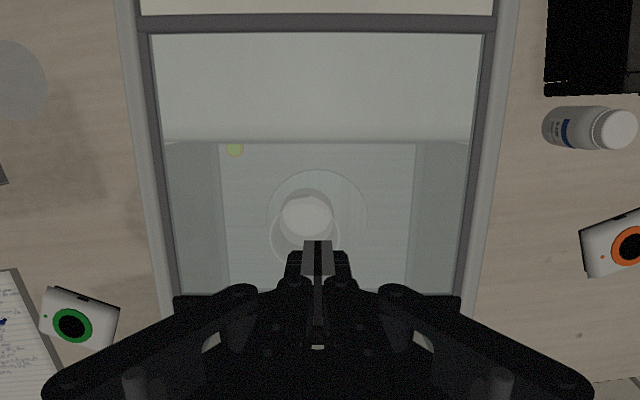

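The fingertips stand behind the bar, over the pane. The bar's strip ends show at row 295, behind the fingers. I'll push the lid forward gently.

```bash
echo '[[[-0.008,0,0.003,0,0],[-0.006,0,0,0,0],[-0.004,0,0,0,0],[-0.004,0,0,0,0],[-0.005,0,0,0,0],[-0.005,0,0,0,0],[-0.005,0,0,0,0],[-0.005,0,0,0,0]]]' > mv.in && python3 nudge.py mv.in; echo '[[[-0.006,0,0,0,0],[-0.006,0,0,0,0],[-0.006,0,0,0,0],[-0.006,0,0,0,0]]]' > mv.in && python3 nudge.py mv.in
```

```text
t: 4.4
eef_pos: [0.5843, 0.0997, 0.2054]
tool_rot: [-0.0, 0.999, -0.048, 0.001]
contact_force: [3.4, 0.9, 1.2]
gripper_width: -0.005
grasp_force: 1.2
t: 4.8
eef_pos: [0.5599, 0.102, 0.2051]
tool_rot: [-0.0, 0.999, -0.048, 0.0]
contact_force: [3.2, 0.3, 2.6]
gripper_width: 0.001
grasp_force: 1.2
```

```bash
echo '[[[-0.004,0,0,0,0],[-0.004,0,0,0,0],[-0.003,0,0,0,0]]]' > mv.in && python3 nudge.py mv.in; echo '[[[-0.002,0,0,0,0],[-0.002,0,0,0,0]]]' > mv.in && python3 nudge.py mv.in;echo '[[[-0.002,0,0,0,0]]]' > mv.in && python3 nudge.py mv.in;echo '[[[-0.002,0,0,0,0]]]' > mv.in && python3 nudge.py mv.in
```

```text
t: 5.1
eef_pos: [0.549, 0.1031, 0.205]
tool_rot: [-0.0, 0.999, -0.048, -0.0]
contact_force: [1.9, 0.4, 1.6]
gripper_width: -0.001
grasp_force: 1.1
t: 5.3
eef_pos: [0.5459, 0.1033, 0.205]
tool_rot: [-0.0, 0.999, -0.048, 0.001]
contact_force: [8.8, 0.9, -4.8]
gripper_width: -0.004
grasp_force: 4.3
t: 5.4
eef_pos: [0.5458, 0.1033, 0.2051]
tool_rot: [-0.001, 0.999, -0.048, 0.003]
contact_force: [14.8, 0.3, -9.1]
gripper_width: -0.004
grasp_force: 7.5
t: 5.5
eef_pos: [0.5457, 0.1033, 0.2053]
tool_rot: [-0.001, 0.999, -0.048, 0.005]
contact_force: [22.5, 1.1, -14.7]
gripper_width: -0.0
grasp_force: 10.8
```

The lid is against the front stop at TCP x 0.5457. Next I'll back off, rise and cross over to the green sensor.

```bash
echo '[[[0.01,0,0,0,0],[0.012,0,0,0,0],[0,0,-0.03,0,0],[0,0,-0.04,0,0],[-0.01,-0.03,-0.02,0,0],[-0.015,-0.04,0,0,0],[-0.015,-0.04,0,0,0],[-0.015,-0.04,0,0,0],[-0.015,-0.04,0,0,0],[-0.015,-0.04,0,0,0],[-0.015,-0.04,0,0,0],[-0.015,-0.02,0,0,0],[0,0,0,0,0],[0,0,0,0,0]]]' > mv.in && python3 nudge.py mv.in
python3 - <<'E'
from h import *
o=bot.get_obs();im=bot.read_camera("wrist");cv2.imwrite("pics/w3.png",im);c=bot.camera_info("wrist");V=wristV(o)
cc,s,cn=blob(cv2.inRange(cv2.cvtColor(im,40),(45,100,40),(85,255,255)),(0,0,640,400));e=cv2.minEnclosingCircle(cn)
p=plane(ray(c,e[0],V),.025);print(s,e,p,o["eef_pos"]);d=np.array([.482,.404])-o["eef_pos"][:2];D=p[:2]-o["eef_pos"][:2]
for d in(d,D):print("dx,dy",d@[.9955,-.0949],d@[-.0949,-.9955])
E
```

```text
t: 6.9
eef_pos: [0.4761, 0.4012, 0.2943]
tool_rot: [0.001, 0.999, -0.047, -0.001]
contact_force: [0.2, -0.1, 0.0]
gripper_width: 0.004
grasp_force: 0.0
[296 145  38  37 616] ((314.2369079589844, 163.31166076660156), 18.830026626586914) [0.48242689 0.40385299 0.025     ] [0.47611473 0.40116917 0.29429519]
dx,dy 0.0055901384601444535 -0.0033765987053828305
dx,dy 0.0060290548958275335 -0.0032707603337146936
```

View pics/w3.png

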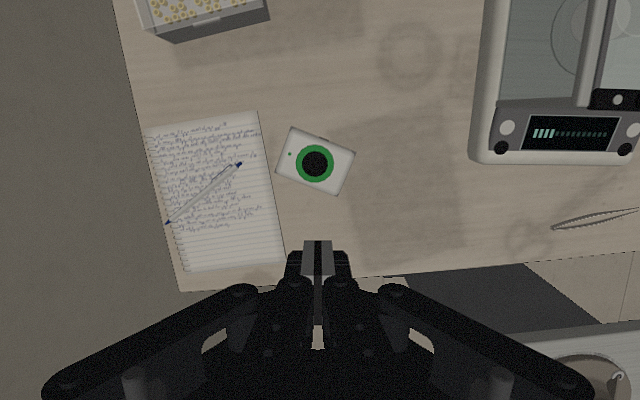

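The wrist view shows the green window at (314,163), which agrees with the earlier fixes, and the lid's strip at the front end of the box, so it is shut. I'll centre over the window, descend and hold.

```bash
echo '[[[0.006,-0.0033,0.02,0,0],[0,0,0.04,0,0],[0,0,0.04,0,0],[0,0,0.04,0,0],[0,0,0.03,0,0],[0,0,0.02,0,0],[0,0,0.02,0,0],[0,0,0.015,0,0],[0,0,0,0,0],[0,0,0,0,0]]]' > mv.in && python3 nudge.py mv.in
```

```text
t: 7.95
eef_pos: [0.4834, 0.4035, 0.0704]
tool_rot: [0.0, 0.999, -0.048, 0.0]
contact_force: [-0.4, -0.3, 1.5]
gripper_width: -0.001
grasp_force: 0.0
```

```bash
echo '[[[0,0,0,0,0],[0,0,0,0,0],[0,0,0,0,0],[0,0,0,0,0],[0,0,0,0,0],[0,0,0,0,0],[0,0,0,0,0],[0,0,0,0,0],[0,0,0,0,0],[0,0,0,0,0],[0,0,0,0,0],[0,0,0,0,0],[0,0,0,0,0],[0,0,0,0,0]]]' > mv.in && python3 nudge.py mv.in;echo '[[[0,0,0,0,0],[0,0,0,0,0],[0,0,0,0,0],[0,0,0,0,0],[0,0,0,0,0],[0,0,0,0,0],[0,0,0,0,0],[0,0,0,0,0],[0,0,0,0,0],[0,0,0,0,0],[0,0,0,0,0],[0,0,0,0,0],[0,0,0,0,0],[0,0,0,0,0]]]' > mv.in && python3 nudge.py mv.in
python3 - <<'E'
from h import *
cv2.imwrite("pics/w4.png",bot.read_camera("wrist")[:, :]);cv2.imwrite("pics/s4.png",cv2.resize(bot.read_camera("scene")[120:340,180:400],None,fx=2.6,fy=2.6,interpolation=2))
E
```

```text
t: 9.35
eef_pos: [0.4828, 0.4039, 0.07]
tool_rot: [0.0, 0.999, -0.048, 0.0]
contact_force: [-0.2, -0.7, 0.4]
gripper_width: 0.001
grasp_force: 0.0
t: 10.75
eef_pos: [0.4827, 0.4039, 0.07]
tool_rot: [0.0, 0.999, -0.048, -0.0]
contact_force: [0.3, 0.5, 0.3]
gripper_width: 0.002
grasp_force: 0.0
```

View pics/s4.png

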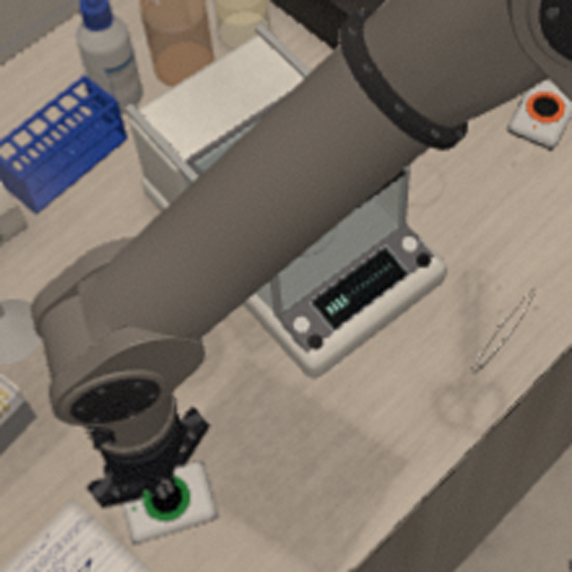

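The fingertips hover over the green window with nothing touched, and the hold is done. I'll rise and go to the front of the bar.

```bash
echo '[[[0,0,-0.03,0,0],[0,0,-0.05,0,0],[0,0,-0.05,0,0],[0,0,-0.05,0,0],[0,0,-0.05,0,0],[0.005,0.04,0,0,0],[0.005,0.04,0,0,0],[0.005,0.04,0,0,0],[0.005,0.04,0,0,0],[0.005,0.04,0,0,0],[0.005,0.04,0,0,0],[0.005,0.04,0,0,0],[0.004,0.014,0,0,0],[0,0,0,0,0],[0,0,0,0,0]]]' > mv.in && python3 nudge.py mv.in
python3 - <<'E'
from h import *
o=bot.get_obs();im=bot.read_camera("wrist");cv2.imwrite("pics/w5.png",im);np.save("o5.npy",o,allow_pickle=True)
E
```

```text
t: 12.35
eef_pos: [0.4935, 0.1083, 0.3001]
tool_rot: [-0.0, 0.999, -0.047, 0.0]
contact_force: [0.4, 0.6, 0.0]
gripper_width: 0.001
grasp_force: 0.0
```

View pics/w5.png

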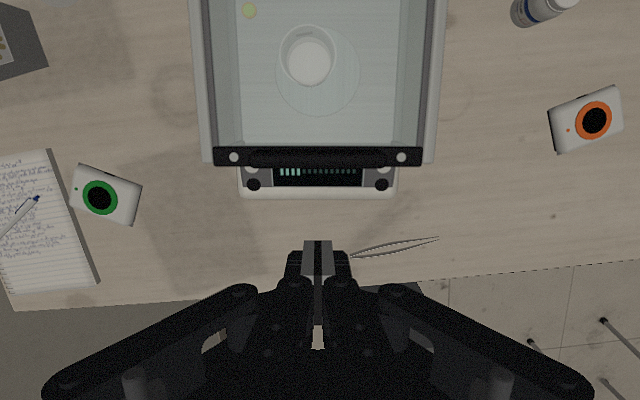

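The lid is shut: the strip's screws at (234,157) and (402,157) lie at the box's front edge. The fingers are in front of the bar and over the display. I'll descend and push to the rear.

```bash
echo '[[[0,0,0.03,0,0],[0,0,0.03,0,0],[0,0,0.02,0,0],[0,0,0.015,0,0],[0,0,0,0,0],[0.005,0,0,0,0],[0.004,0,0,0,0],[0.004,0,0,0,0],[0.004,0,0,0,0],[0.005,0,0,0,0],[0.005,0,0,0,0]]]' > mv.in && python3 nudge.py mv.in; echo '[[[0.006,0,0,0,0],[0.006,0,0,0,0],[0.006,0,0,0,0],[0.006,0,0,0,0]]]' > mv.in && python3 nudge.py mv.in
```

```text
t: 13.5
eef_pos: [0.5205, 0.1051, 0.2052]
tool_rot: [0.0, 0.999, -0.048, -0.0]
contact_force: [-2.5, 1.0, 1.8]
gripper_width: -0.002
grasp_force: 1.2
t: 13.9
eef_pos: [0.5449, 0.1026, 0.205]
tool_rot: [0.0, 0.999, -0.048, -0.0]
contact_force: [-2.9, 1.5, 2.2]
gripper_width: 0.001
grasp_force: 1.2
```

```bash
echo '[[[0.006,0,0,0,0],[0.006,0,0,0,0],[0.006,0,0,0,0],[0.006,0,0,0,0],[0.006,0,0,0,0],[0.006,0,0,0,0],[0.006,0,0,0,0],[0.006,0,0,0,0],[0.006,0,0,0,0],[0.006,0,0,0,0]]]' > mv.in && python3 nudge.py mv.in; echo '[[[0.003,0,0,0,0],[0.003,0,0,0,0]]]' > mv.in && python3 nudge.py mv.in;  echo '[[[0.002,0,0,0,0],[0.002,0,0,0,0]]]' > mv.in && python3 nudge.py mv.in
```

```text
t: 14.9
eef_pos: [0.6046, 0.0969, 0.205]
tool_rot: [0.0, 0.999, -0.048, 0.0]
contact_force: [-2.1, -0.2, 2.6]
gripper_width: -0.007
grasp_force: 1.2
t: 15.1
eef_pos: [0.6104, 0.0964, 0.2049]
tool_rot: [0.0, 0.999, -0.048, -0.0]
contact_force: [-2.4, 0.7, 2.2]
gripper_width: 0.002
grasp_force: 1.1
t: 15.3
eef_pos: [0.6141, 0.096, 0.2049]
tool_rot: [0.0, 0.999, -0.048, -0.0]
contact_force: [-1.6, -0.3, 1.7]
gripper_width: -0.003
grasp_force: 1.1
```

```bash
for i in 1 2 3 4 5 6; do :; done; echo '[[[0.002,0,0,0,0],[0.002,0,0,0,0]]]' > mv.in && python3 nudge.py mv.in;  echo '[[[0.002,0,0,0,0]]]' > mv.in && python3 nudge.py mv.in; echo '[[[0.002,0,0,0,0]]]' > mv.in && python3 nudge.py mv.in
```

```text
t: 15.5
eef_pos: [0.6181, 0.0956, 0.205]
tool_rot: [0.0, 0.999, -0.048, -0.0]
contact_force: [-1.8, -0.1, 1.5]
gripper_width: -0.001
grasp_force: 1.1
t: 15.6
eef_pos: [0.6201, 0.0954, 0.2049]
tool_rot: [0.0, 0.999, -0.048, -0.0]
contact_force: [-2.0, -1.0, 0.2]
gripper_width: 0.001
grasp_force: 1.1
t: 15.7
eef_pos: [0.6217, 0.0953, 0.2049]
tool_rot: [0.0, 0.999, -0.048, -0.001]
contact_force: [-10.1, 0.2, 6.1]
gripper_width: -0.006
grasp_force: 4.6
```

```bash
echo '[[[0.001,0,0,0,0]]]' > mv.in && python3 nudge.py mv.in; echo '[[[-0.008,0,0,0,0],[-0.012,0,0,0,0],[0,0,-0.03,0,0],[0,0,-0.04,0,0],[-0.02,0,-0.03,0,0],[-0.04,0,0,0,0],[-0.04,0,0,0,0],[0,0,0,0,0],[0,0,0,0,0],[0,0,0,0,0]]]' > mv.in && python3 nudge.py mv.in
python3 - <<'E'
from h import *
cv2.imwrite("pics/w6.png",bot.read_camera("wrist"))
E
```

```text
t: 15.8
eef_pos: [0.6218, 0.0953, 0.2049]
tool_rot: [0.0, 0.999, -0.048, -0.002]
contact_force: [-9.1, 0.5, 6.5]
gripper_width: -0.001
grasp_force: 4.7
t: 16.8
eef_pos: [0.5043, 0.1064, 0.3052]
tool_rot: [-0.0, 0.999, -0.048, 0.001]
contact_force: [1.0, 0.0, 0.4]
gripper_width: 0.0
grasp_force: 0.0
```

View pics/w6.png

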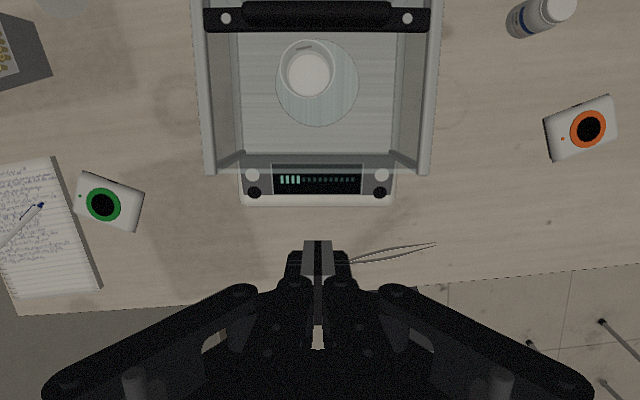

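The lid is at the rear stop: the strip is at row 17, and the two contact positions give exactly 110 mm of travel. Nothing else has moved, and the hand is clear.

```bash
python3 -c "
from station import bot
print(bot.hand_in())"
```

```text
the job is handed in; nothing more can be done
None
```

I pushed the lid shut to its front stop, held the fingertips about 26 mm above the green window for 2.8 s without touching it, then pushed the lid fully open and handed the job in with the hand clear; peak push was about 22 N along the lid, at the front stop (about 27 N with the vertical part).

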